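Line up turned handles by height on the oiling rail

ROBOT

A 6-joint arm with a two-finger parallel gripper is mounted at the origin on the work surface. World frame = base frame: x ahead of the robot, y to its left, z up, the work surface at z = 0. Lengths are in m, angles in rad, forces in N, time in s.
With the tool pointing down it reaches from about 0.35 to 0.95 m from the base axis. Payload 17.4 kg.
Tool frame: the origin (TCP) lies at the centre of the arm's flange, where the gripper is bolted on; the fingertips stand 186 mm ahead of it and the grasp point (between the pads) lies 167 mm ahead of it (manip.finger_overhang is the distance from the TCP to the fingertips, in m); x points along the fingers, y is the direction in which the jaws open and shut, and the axes are right-handed (so a half turn about x gives the same grasp; the last joint's range is limited). The gripper opens to 93 mm and grips with 3 to 60 N. Pads are 15 mm wide; open, the fingers measure 128 mm over their backs; the gripper's body (75 mm by 188 mm) begins 65 mm behind the grasp point.
Start: joints at [-1.367, 0.116, 1.442, -0, 1.584, -0.038], TCP at [0.162, -0.655, 0.405] pointing down, gripper open.
Joint ranges: [-2.83, 2.83], [-0.83, 2.19], [0.07, 2.5], [-1.14, 4.28], [0.01, 3], [-2.97, 2.97]. Speed limits (rad/s): [1.89, 1.89, 2.22, 3.14, 3.14, 3.14].

INTERFACE

Orientations are given as a unit quaternion [x, y, z, w].
In Python, from cell import manip gives the robot as it stands. The module is installed in compiled form; this text tells all that it offers.
- The arm moves only by the tool send_rows, never from a script. Its argument "motion" is a list that holds one entry, the list of rows, each a list of 7 numbers: the turn, a rotation vector about the world's x, y, z in degrees, then the shift along the world's x, y, z in cm, then the opening, from 0 (shut) to 1 (fully open). In form: [[[ax, ay, az, tx, ty, tz, claw], ...]]. A call has 1 to 5 rows; each row shifts and turns the commanded pose from where the row before left it; what a row does not reach is not made up. A row lasts 1/10 s, in which the tool goes at most 50 mm and 8.59 degrees, less where a joint would pass 70% of its speed; a pose out of reach is approached as far as the arm can. A call is refused whole if a number of a shift passes 5 or a number of a turn 8.59, either way. A call with a gripper value outside its range is refused whole. The fingers move at their own pace and stop on an object; "squeeze" is the grip in N (left out, the last holds). Time passes only in rows, so rows that do not move let the fingers close. It gives the time, the measured TCP pose, the force and the opening at its end, in the units of the state.
- manip.read_state(): the state, without advancing time (a new reading comes with each control period).
- manip.read_camera(name): name is "scene" or "top" or "wrist"; returns a dict with "img" (480x640x3 uint8, red, green, blue), "vertical_fov" (degrees; the focal length in pixels is half the picture's height over the tangent of half this angle, whatever the lens; pixels are square), "cx", "cy" (the principal point, pixels), "rvec" (rotation vector, rad) and "tvec" (3), from world to camera coordinates, as OpenCV has them; the wrist camera has in their place "tool_from_camera" (4x4, takes a point from camera to tool coordinates, whose origin is the TCP and whose axes are the tool frame's). Camera axes: x right, y down, z forward; pixel columns grow to the right and rows downward; lengths in m; the calibration is good to about 2 mm. A picture is of the moment at which its call begins: read the wrist's pose just before it. There is no depth.
- manip.sign_off(): hands the job in, once; it reports no verdict.
The state is a dict: "clock": time; "q": joint angles; "joint_velocities": joint speeds; "tau": joint torques, N m; "tool_pos": TCP position; "eef_rot": TCP orientation; "wrist_force": force on the tool from outside, world axes, zero at the start; "torque": the same for the moment, N m; "gripper_width": finger opening in m.
Only numpy, scipy, OpenCV 4.12 (cv2) and the standard library are available. Lean on these libraries where they do the work, as an engineer would, in place of code of your own. Each camera call takes 0.05 s, during which the arm holds its last target. There are 200 camera calls.

TASK

Stand the four loose maple handles on the cork discs of the dark rail, ready for oiling, one to a disc and in order of height: the tallest on the disc beside the upright steel stop, then each next shorter one, to the shortest at the far end of the row. Leave each upright on its foot with the foot centred on its disc, and let go of it.

Things in the scene. Friction and masses are not known exactly. Their poses are not given: they have to be found in the camera images.
- handle_a: shortest of four turned maple handles standing upright on the bench, 65 mm tall. Foot 42 mm dia, 8 mm thick; straight shank 30 mm dia from 15 mm up to 18 mm below the top; then a brass ferrule 23 mm dia. Grip the shank 28 mm below the top. Origin: centre of the foot's underside, z up. About 60 g. Handles start 115 mm or more apart along y; things under 25 mm high lie between, 28 mm or more from their axes.
- handle_b: second shortest of four turned maple handles standing upright on the bench, 90 mm tall. Foot 42 mm dia, 8 mm thick; straight shank 30 mm dia from 15 mm up to 18 mm below the top; then a brass ferrule 23 mm dia. Grip the shank 28 mm below the top. Origin: centre of the foot's underside, z up. About 80 g. Handles start 115 mm or more apart along y; things under 25 mm high lie between, 28 mm or more from their axes.
- handle_c: second tallest of four turned maple handles standing upright on the bench, 115 mm tall. Foot 42 mm dia, 8 mm thick; straight shank 30 mm dia from 15 mm up to 18 mm below the top; then a brass ferrule 23 mm dia. Grip the shank 28 mm below the top. Origin: centre of the foot's underside, z up. About 100 g. Handles start 115 mm or more apart along y; things under 25 mm high lie between, 28 mm or more from their axes.
- handle_d: tallest of four turned maple handles standing upright on the bench, 140 mm tall. Foot 42 mm dia, 8 mm thick; straight shank 30 mm dia from 15 mm up to 18 mm below the top; then a brass ferrule 23 mm dia. Grip the shank 28 mm below the top. Origin: centre of the foot's underside, z up. About 120 g. Handles start 115 mm or more apart along y; things under 25 mm high lie between, 28 mm or more from their axes.
- disc_1: one of four equal fixed cork discs in a straight row on a dark wooden rail (end disc, robot's right (-y)). 66 mm dia, 4 mm thick, centres 90 mm apart. Origin: centre of its underside, 12 mm above the bench; its top is 4 mm above the origin. z up, own y axis along the row from disc_1 to disc_4. Rail 84 by 470 mm, 12 mm thick.
- disc_2: one of four equal fixed cork discs in a straight row on a dark wooden rail (next to disc_1). 66 mm dia, 4 mm thick, centres 90 mm apart. Origin: centre of its underside, 12 mm above the bench; its top is 4 mm above the origin. z up, own y axis along the row from disc_1 to disc_4. Rail 84 by 470 mm, 12 mm thick.
- disc_3: one of four equal fixed cork discs in a straight row on a dark wooden rail (next to disc_4). 66 mm dia, 4 mm thick, centres 90 mm apart. Origin: centre of its underside, 12 mm above the bench; its top is 4 mm above the origin. z up, own y axis along the row from disc_1 to disc_4. Rail 84 by 470 mm, 12 mm thick.
- disc_4: one of four equal fixed cork discs in a straight row on a dark wooden rail (end disc, robot's left (+y)). 66 mm dia, 4 mm thick, centres 90 mm apart. Origin: centre of its underside, 12 mm above the bench; its top is 4 mm above the origin. z up, own y axis along the row from disc_1 to disc_4. Rail 84 by 470 mm, 12 mm thick.
- stop: upright steel plate fixed on one end of the rail, 60 mm across the rail, 8 mm thick, 45 mm high, foot 26 mm wide; 72 mm past the centre of the nearest end disc, which is disc_1 or disc_4 from start to start. The rail's other end has only a low round bolt head, 9 mm high. Origin: centre of its underside, z up.
There are look-alikes about, which are no part of the job. What is shaped like the handle_d but white is not meant.

How it is judged:
At the end, for the whole second after the job is handed in: All four handles stand at rest, upright within 0.1 rad, each foot flat on the cork and centred within 12 mm on its disc; the tallest on the end disc beside the steel stop, heights falling in order to the other end (((horizontal distance between stop and disc_1 below 0.1 m and horizontal distance between handle_d and disc_1 below 0.012 m and z of handle_d in the frame of disc_1 between 0.001 and 0.008 m and horizontal distance between handle_c and disc_2 below 0.012 m and z of handle_c in the frame of disc_2 between 0.001 and 0.008 m and horizontal distance between handle_b and disc_3 below 0.012 m and z of handle_b in the frame of disc_3 between 0.001 and 0.008 m and horizontal distance between handle_a and disc_4 below 0.012 m and z of handle_a in the frame of disc_4 between 0.001 and 0.008 m) or (horizontal distance between stop and disc_4 below 0.1 m and horizontal distance between handle_a and disc_1 below 0.012 m and z of handle_a in the frame of disc_1 between 0.001 and 0.008 m and horizontal distance between handle_b and disc_2 below 0.012 m and z of handle_b in the frame of disc_2 between 0.001 and 0.008 m and horizontal distance between handle_c and disc_3 below 0.012 m and z of handle_c in the frame of disc_3 between 0.001 and 0.008 m and horizontal distance between handle_d and disc_4 below 0.012 m and z of handle_d in the frame of disc_4 between 0.001 and 0.008 m)) and angle between each of handle_a, handle_b, handle_c, handle_d's own z axis and vertical below 0.1 rad and linear speed of each of handle_a, handle_b, handle_c, handle_d below 0.02 m/s and angular speed of each of handle_a, handle_b, handle_c, handle_d below 0.2 rad/s); the robot touches nothing.
It also fails if it takes over 96 s, if anything falls off the work surface, if the arm or the gripper's body presses on something with over 40 N, if the wrist force passes 120 N, or if a joint passes its speed limit or range.

## Working session

There is one attempt and no reset: what is moved stays moved. The work goes in short steps, Python scripts to look and compute and a tool call to move; the robot and the scene stay as the last step left them, time stands still between calls to the robot, and variables do not carry over. Pictures are saved under pics/ and viewed, about 12 in all and at most 16, crops included, and the job is handed in when it is done.

Besides the shell and the picture viewer there is one more tool, called after "Emit:" as name(argument=value, ...), one argument or row to a line, values as JSON. send_rows: Moves the arm, as the interface text tells. Its arguments: {"type":"object","properties":{"motion":{"type":"array"},"squeeze":{"type":"number"}},"required":["motion"]}

```bash
mkdir -p pics; cat > h.py <<'E'
import numpy as np, cv2
from cell import manip
from scipy.spatial.transform import Rotation as R
def snap(n,fn=None):
    s=manip.read_state(); c=manip.read_camera(n)
    if fn: cv2.imwrite('pics/'+fn,c['img'][:,:,::-1])
    return s,c
def cam(c,s=None):
    f=240/np.tan(np.radians(c['vertical_fov'])/2)
    if 'rvec' in c:
        Rm=cv2.Rodrigues(np.array(c['rvec'],float))[0]; o=-Rm.T@np.array(c['tvec']).ravel(); Rc=Rm.T
    else:
        T=np.array(c['tool_from_camera']); Rt=R.from_quat(s['eef_rot']).as_matrix()
        Rc=Rt@T[:3,:3]; o=Rt@T[:3,3]+np.array(s['tool_pos'])
    return f,Rc,o
def ray(c,u,v,z,s=None):
    f,Rc,o=cam(c,s); d=Rc@np.array([(u-c['cx'])/f,(v-c['cy'])/f,1]); return o+d*(z-o[2])/d[2]
def proj(c,p,s=None):
    f,Rc,o=cam(c,s); q=Rc.T@(np.array(p)-o); return q[0]/q[2]*f+c['cx'],q[1]/q[2]*f+c['cy']
E
python3 - <<'E'
from h import *
for n in('scene','top'):
    s,c=snap(n,n+'0.png'); f,Rc,o=cam(c); print(n,f,o,Rc[:,2],c['cx'],c['cy'])
print({k:np.round(v,3) for k,v in s.items()}, manip.finger_overhang)
print(R.from_quat(s['eef_rot']).as_matrix().round(3))
E
```

```text
scene 522.2810386514728 [0.84935401 0.63612034 0.6342095 ] [-0.34699907 -0.68142113 -0.64440429] 323.5633895150674 235.42058536180474
top 488.76518077665804 [ 0.40672623 -0.00588884  0.85253634] [ 0.1291835   0.02840211 -0.99121387] 318.40449875974235 255.17441208992733
{'clock': np.float64(0.05), 'q': array([-1.367,  0.116,  1.442,  0.   ,  1.584, -0.038]), 'joint_velocities': array([ 0.001, -0.001, -0.   ,  0.001, -0.   , -0.   ]), 'tau': array([ 0.0000e+00, -7.2359e+01, -6.2451e+01,  7.8000e-02,  2.3000e-02,
       -0.0000e+00]), 'tool_pos': array([ 0.162, -0.655,  0.404]), 'eef_rot': array([-0.702, -0.086,  0.702, -0.085]), 'wrist_force': array([0.035, 0.101, 0.509]), 'torque': array([-0.03 ,  0.014, -0.018]), 'gripper_width': np.float64(0.093)} 0.1861
[[-0.     0.239 -0.971]
 [ 0.001 -0.971 -0.239]
 [-1.    -0.001 -0.   ]]
```

View pics/top0.png

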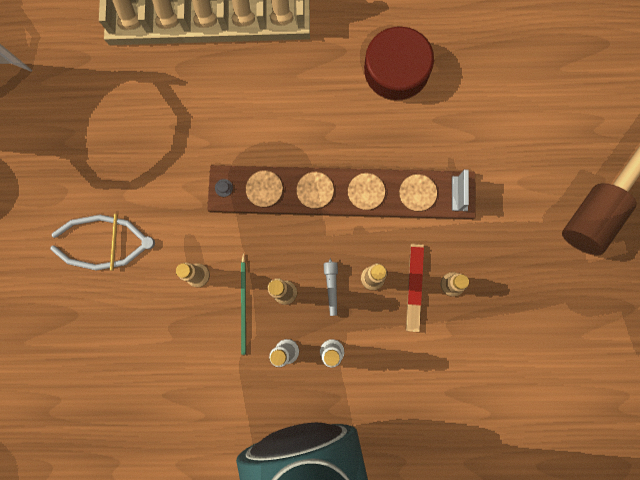

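View pics/scene0.png

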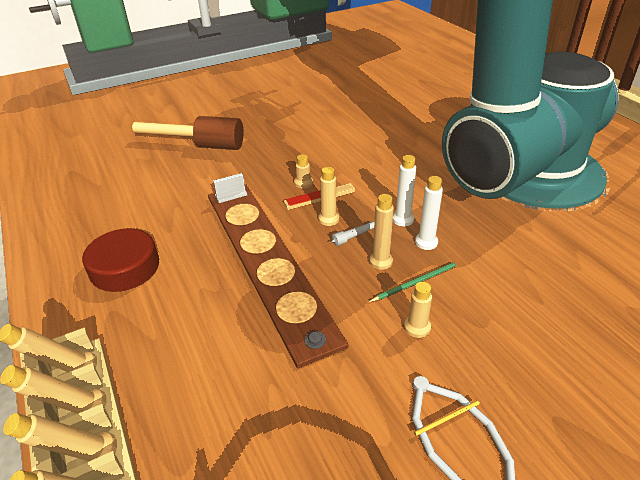

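The top view has the rail at (340,190), with its stop at the right end (-y), so disc_1 gets the tallest. The four handles are at (190,273), (282,291), (375,276) and (457,284), and the two white decoys are at (284,353) and (332,353). Next I'll measure the ferrule tops and discs.

```bash
python3 - <<'E'
from h import *
def blobs(c,box,lo,hi,amin):
    hsv=cv2.cvtColor(c['img'],cv2.COLOR_RGB2HSV); m=cv2.inRange(hsv,lo,hi)
    k=np.zeros_like(m); x0,y0,x1,y1=box; k[y0:y1,x0:x1]=m[y0:y1,x0:x1]
    n,l,st,ce=cv2.connectedComponentsWithStats(k)
    return [(ce[i].round(1),st[i].tolist()) for i in range(1,n) if st[i][4]>amin]
s,ct=snap('top'); s,cs=snap('scene')
h=cv2.cvtColor(ct['img'],cv2.COLOR_RGB2HSV)
for p in((187,270),(278,290),(375,270),(461,282),(264,188),(196,277),(240,200)): print(p,h[p[1],p[0]])
h2=cv2.cvtColor(cs['img'],cv2.COLOR_RGB2HSV)
for p in((303,158),(328,175),(385,203),(422,292),(382,240),(300,210)): print(p,h2[p[1],p[0]])
B=((20,150,120),(30,255,255))
print('top');[print(*b) for b in blobs(ct,(165,230,480,310),*B,12)]
print('scene');[print(*b) for b in blobs(cs,(285,140,440,350),*B,12)]
print('discs')
# discs by colour
for b in blobs(ct,(235,165,445,215),(10,60,150),(25,200,255),200):
    x,y,w,hh,a=b[1]; print(b, ray(ct,x+w/2-.5,y+hh/2-.5,.016).round(4), ray(ct,*b[0],.016).round(4))
E
```

```text
(187, 270) [ 21 157 226]
(278, 290) [ 20 158 205]
(375, 270) [ 21 155 232]
(461, 282) [ 20 160 205]
(264, 188) [ 16 132 183]
(196, 277) [ 16 125 102]
(240, 200) [ 11 163 100]
(303, 158) [ 21 186 230]
(328, 175) [ 22 182 237]
(385, 203) [ 21 176 233]
(422, 292) [ 24 174 252]
(382, 240) [ 21 128 243]
(300, 210) [ 13 184 188]
top
[182.1 270.2] [176, 264, 14, 14, 127]
[377.8 271.2] [371, 265, 15, 14, 131]
[462.8 280.7] [455, 275, 14, 13, 69]
[455.2 282.2] [453, 279, 5, 8, 16]
[275.7 287.5] [269, 280, 15, 15, 92]
scene
[302.3 159.9] [297, 155, 11, 11, 94]
[409. 161.] [403, 155, 12, 14, 122]
[328.  172.8] [322, 167, 12, 14, 124]
[434.5 182.7] [428, 176, 12, 15, 133]
[385.1 201.2] [378, 194, 14, 16, 168]
[422.8 290.1] [415, 282, 16, 18, 210]
discs
(array([263.5, 188.3]), [246, 170, 37, 37, 1032]) [0.6369 0.1125 0.016 ] [0.6364 0.1134 0.016 ]
(array([314.7, 189.5]), [297, 171, 37, 37, 1053]) [0.6332 0.0225 0.016 ] [0.6323 0.0231 0.016 ]
(array([365.9, 190.9]), [348, 173, 37, 37, 1077]) [ 0.6277 -0.0668  0.016 ] [ 0.6278 -0.0666  0.016 ]
(array([417.7, 192.1]), [399, 174, 38, 37, 1087]) [ 0.624  -0.1564  0.016 ] [ 0.6238 -0.1567  0.016 ]
```

```bash
python3 - <<'E'
from h import *
s,ct=snap('top'); s,cs=snap('scene')
T=[(182.5,270.5),(276,287),(378,271.5),(461,281)]; S=[(422.8,290.1),(385.1,201.2),(328,172.8),(302.3,159.9)]
for t,q in zip(T,S):
    print(t)
    for H in(.065,.09,.115,.14):
        a=ray(ct,*t,H); b=ray(cs,*q,H-.008); print(H,a[:2].round(4),b[:2].round(4),np.linalg.norm((a-b)[:2]).round(4))
E
```

```text
(182.5, 270.5)
0.065 [0.4879 0.239 ] [0.4681 0.2136] 0.0322
0.09 [0.4853 0.2312] [0.4846 0.2319] 0.001
0.115 [0.4828 0.2234] [0.5011 0.2502] 0.0325
0.14 [0.4802 0.2157] [0.5176 0.2685] 0.0648
(276, 287)
0.065 [0.4587 0.0859] [ 0.3932 -0.0047] 0.1118
0.09 [0.457 0.083] [0.4129 0.0231] 0.0744
0.115 [0.4554 0.0801] [0.4327 0.0508] 0.037
0.14 [0.4537 0.0772] [0.4524 0.0786] 0.0019
(378, 271.5)
0.065 [ 0.4812 -0.0791] [ 0.4395 -0.1412] 0.0748
0.09 [ 0.4788 -0.0768] [ 0.4572 -0.1075] 0.0376
0.115 [ 0.4765 -0.0745] [ 0.475  -0.0739] 0.0016
0.14 [ 0.4741 -0.0721] [ 0.4927 -0.0402] 0.037
(461, 281)
0.065 [ 0.4638 -0.211 ] [ 0.4626 -0.2104] 0.0014
0.09 [ 0.462  -0.2045] [ 0.4793 -0.1737] 0.0353
0.115 [ 0.4602 -0.198 ] [ 0.4961 -0.1371] 0.0707
0.14 [ 0.4584 -0.1915] [ 0.5128 -0.1004] 0.1061
```

Both views agree to within 2 mm:

| Item | x, y (m) |
|---|---|
| Handle b | 0.485, 0.2315 |
| Handle d | 0.453, 0.078 |
| Handle c | 0.476, -0.074 |
| Handle a | 0.463, -0.211 |

I'll turn the jaws to open along x and start with d.

Emit:
send_rows(
  motion=[
    [[0,0,7.6,3.2,3.5,0,1],[0,0,7.6,3.2,3.5,0,1],[0,0,7.6,3.2,3.5,0,1],[0,0,7.6,3.2,3.5,0,1],[0,0,7.6,3.2,3.5,0,1]],
  ],
  squeeze=20,
)

```text
clock: 0.8
tool_pos: [0.3225, -0.4788, 0.4048]
eef_rot: [0.635, 0.311, -0.635, 0.311]
wrist_force: [0.9, 0.6, 0.4]
gripper_width: 0.0928
```

Emit:
send_rows(
  motion=[
    [[0,0,7.6,2.4,4.3,0,1],[0,0,7.6,2.4,4.3,0,1],[0,0,7.6,2.4,4.3,0,1],[0,0,7.6,2.4,4.3,0,1],[0,0,7.6,2.4,4.3,0,1]],
  ],
)

```text
clock: 1.3
tool_pos: [0.442, -0.2635, 0.405]
eef_rot: [0.499, 0.5, -0.499, 0.501]
wrist_force: [0.5, 0.3, -0.6]
gripper_width: 0.093
```

Emit:
send_rows(
  motion=[
    [[0,0,0,0,4.8,0,1],[0,0,0,0,4.8,0,1],[0,0,0,0,4.8,0,1],[0,0,0,0,4.8,0,1],[0,0,0,0,4.8,0,1]],
  ],
)

```text
clock: 1.8
tool_pos: [0.441, -0.0236, 0.405]
eef_rot: [0.501, 0.499, -0.501, 0.5]
wrist_force: [2.0, 0.2, 0.6]
gripper_width: 0.0932
```

Emit:
send_rows(
  motion=[
    [[0,0,0,0.4,4.0,0,1],[0,0,0,0.4,4.0,0,1],[0,0,0,0.4,2.2,0,1],[0,0,0,0,0,0,1]],
  ],
)

```text
clock: 2.2
tool_pos: [0.4536, 0.0788, 0.4047]
eef_rot: [0.5, 0.5, -0.5, 0.5]
wrist_force: [0.1, -0.5, 0.1]
gripper_width: 0.0931
```

```bash
python3 - <<'E'
from h import *
s,c=snap('wrist','w1.png'); print(s['tool_pos'],proj(c,(.453,.078,.14),s),proj(c,(.453,.078,.0),s),cam(c,s)[2])
E
```

```text
[0.45362759 0.07884589 0.40468817] (np.float64(325.89660895542147), np.float64(243.15414711916722)) (np.float64(326.55647562741666), np.float64(199.703572033844)) [0.45413618 0.15065468 0.38296988]
```

View pics/w1.png

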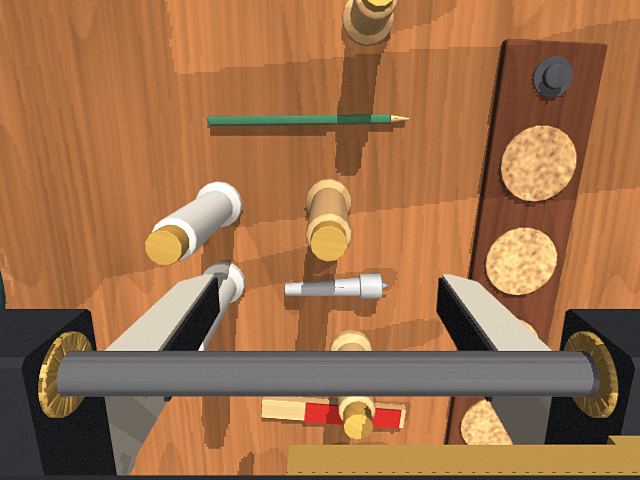

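The wrist view shows d's top at (329,241), against a predicted (326,243), so the positions hold. Descending and gripping.

Emit:
send_rows(
  motion=[
    [[0,0,0,0,0,0,0.7],[0,0,0,0,0,-4.0,0.7],[0,0,0,0,0,-4.0,0.7],[0,0,0,0,0,-3.0,0.7],[0,0,0,0,0,-1.6,0.7]],
  ],
)

```text
clock: 2.75
tool_pos: [0.4531, 0.0756, 0.2763]
eef_rot: [-0.5, -0.499, 0.502, -0.498]
wrist_force: [1.5, 0.3, 0.3]
gripper_width: 0.0655
```

Emit:
send_rows(
  motion=[
    [[0,0,0,0,0,0,0.7],[0,0,0,0,0,0,0],[0,0,0,0,0,0,0],[0,0,0,0,0,0,0],[0,0,0,0,0,0,0]],
  ],
  squeeze=20,
)

```text
clock: 3.25
tool_pos: [0.4538, 0.0767, 0.2796]
eef_rot: [0.501, 0.499, -0.5, 0.5]
wrist_force: [0.4, -0.8, -0.5]
gripper_width: 0.0379
```

Emit:
send_rows(
  motion=[
    [[0,0,0,0,0,0,0],[0,0,0,0,0,0,0],[0,0,0,0,0,0,0]],
  ],
)

```text
clock: 3.55
tool_pos: [0.4537, 0.0767, 0.2792]
eef_rot: [0.501, 0.499, -0.5, 0.5]
wrist_force: [1.2, 0.1, 4.8]
gripper_width: 0.0292
```

Emit:
send_rows(
  motion=[
    [[0,0,0,0,0,1,0],[0,0,0,0,0,2.5,0],[0,0,0,1.5,-2.0,1.5,0],[0,0,0,2.5,-3.4,0,0],[0,0,0,2.5,-3.4,0,0]],
  ],
  squeeze=25,
)

```text
clock: 4.05
tool_pos: [0.5192, -0.0123, 0.3301]
eef_rot: [0.501, 0.499, -0.5, 0.5]
wrist_force: [0.2, 0.9, -0.2]
gripper_width: 0.0296
```

Emit:
send_rows(
  motion=[
    [[0,0,0,2.5,-3.4,0,0],[0,0,0,2.5,-3.4,0,0],[0,0,0,2.5,-3.4,0,0],[0,0,0,2.0,-2.8,0,0],[0,0,0,1.0,-1.6,0,0]],
  ],
)

```text
clock: 4.55
tool_pos: [0.6247, -0.1596, 0.3286]
eef_rot: [-0.501, -0.499, 0.501, -0.499]
wrist_force: [-0.2, -0.5, -1.4]
gripper_width: 0.0296
```

Emit:
send_rows(
  motion=[
    [[0,0,0,0,0,0,0],[0,0,0,0,0,0,0]],
  ],
)

```text
clock: 4.75
tool_pos: [0.6235, -0.1573, 0.3287]
eef_rot: [-0.501, -0.5, 0.501, -0.499]
wrist_force: [-0.3, 0.4, -0.6]
gripper_width: 0.0297
```

```bash
python3 - <<'E'
from h import *
s,c=snap('wrist','w2.png'); print(s['tool_pos'],s['eef_rot'],s['gripper_width'],[np.round(proj(c,p,s)) for p in((.624,-.1565,.016),(.628,-.0667,.016),(.633,.0228,.016),(.637,.113,.016))])
E
```

```text
[ 0.62349686 -0.1573269   0.32865178] [-0.50064801 -0.49954639  0.50086749 -0.49893559] 0.029739984797845714 [array([328., 222.]), array([334.,  88.]), array([342., -69.]), array([ 350., -260.])]
```

View pics/w2.png

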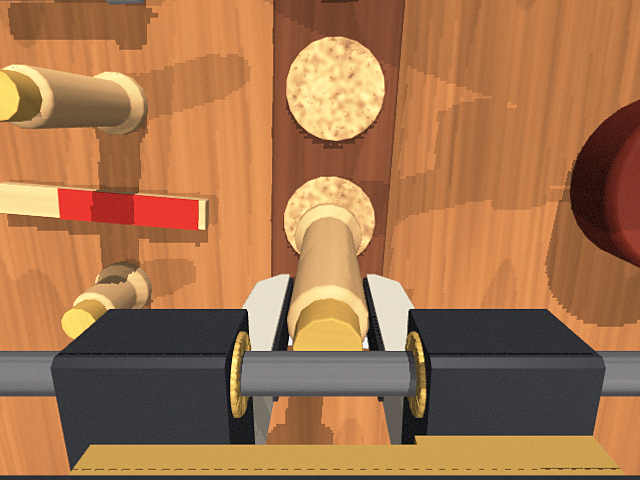

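Disc 1 shows at (330,219) and disc 2 at (336,89), within 3 px of prediction. Lowering and releasing.

Emit:
send_rows(
  motion=[
    [[0,0,0,0,0,-1.5,0],[0,0,0,0,0,-1.0,0],[0,0,0,0,0,-0.4,0],[0,0,0,0,0,-0.3,0],[0,0,0,0,0,0,0]],
  ],
)

```text
clock: 5.3
tool_pos: [0.6236, -0.1572, 0.2963]
eef_rot: [-0.501, -0.5, 0.501, -0.499]
wrist_force: [-0.2, 0.0, -0.4]
gripper_width: 0.0295
```

Emit:
send_rows(
  motion=[
    [[0,0,0,0,0,0,0],[0,0,0,0,0,0,0.25],[0,0,0,0,0,0,0.5],[0,0,0,0,0,0,0.7],[0,0,0,0,0,0,0.7]],
  ],
)

```text
clock: 5.8
tool_pos: [0.6236, -0.1574, 0.2969]
eef_rot: [0.501, 0.499, -0.501, 0.499]
wrist_force: [0.5, 0.1, 0.5]
gripper_width: 0.0487
```

Emit:
send_rows(
  motion=[
    [[0,0,0,0,0,1,0.7],[0,0,0,0,0,3,0.7],[0,0,0,0,0,3,0.7],[0,0,0,0,0,2,0.7],[0,0,0,0,0,0,0.7]],
  ],
)

```text
clock: 6.3
tool_pos: [0.6237, -0.1574, 0.391]
eef_rot: [0.502, 0.498, -0.5, 0.501]
wrist_force: [1.1, -0.3, -0.2]
gripper_width: 0.0649
```

Emit:
send_rows(
  motion=[
    [[0,0,0,-3.7,2.1,0,0.7],[0,0,0,-3.7,2.1,0,0.7],[0,0,0,-3.7,2.1,0,0.7],[0,0,0,-3.7,2.0,0,0.7],[0,0,0,0,0,0,0.7]],
  ],
)

```text
clock: 6.8
tool_pos: [0.4726, -0.0728, 0.3869]
eef_rot: [0.501, 0.499, -0.5, 0.5]
wrist_force: [0.8, -1.1, -0.8]
gripper_width: 0.0651
```

```bash
python3 - <<'E'
from h import *
s,c=snap('wrist','w3.png'); print(s['tool_pos'],[np.round(proj(c,p,s)) for p in((.476,-.0743,.115),(.624,-.1565,.156),(.624,-.1565,.016))])
E
```

```text
[ 0.47258889 -0.07278359  0.3868562 ] [array([332., 241.]), array([590., 397.]), array([496., 297.])]
```

View pics/w3.png

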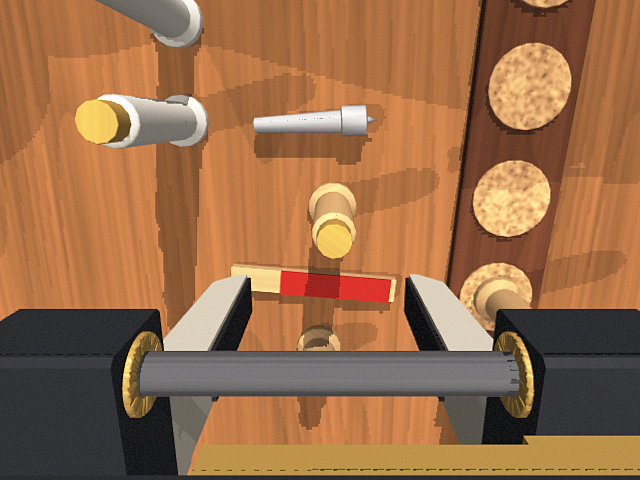

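Emit:
send_rows(
  motion=[
    [[0,0,0,0,0,-4.0,0.7],[0,0,0,0,0,-4.0,0.7],[0,0,0,0,0,-3.5,0.7],[0,0,0,0,0,-2,0.7],[0,0,0,0,0,0,0.7]],
  ],
)

```text
clock: 7.35
tool_pos: [0.4754, -0.0746, 0.2484]
eef_rot: [-0.5, -0.501, 0.502, -0.498]
wrist_force: [0.4, -0.3, 1.0]
gripper_width: 0.0649
```

Emit:
send_rows(
  motion=[
    [[0,0,0,0,0,0,0.7],[0,0,0,0,0,0,0.7]],
  ],
)

```text
clock: 7.55
tool_pos: [0.4762, -0.0746, 0.2532]
eef_rot: [0.501, 0.499, -0.5, 0.5]
wrist_force: [0.4, 0.5, -0.1]
gripper_width: 0.0651
```

Emit:
send_rows(
  motion=[
    [[0,0,0,0,0,0,0],[0,0,0,0,0,0,0],[0,0,0,0,0,0,0],[0,0,0,0,0,0,0],[0,0,0,0,0,0,0]],
  ],
  squeeze=25,
)

```text
clock: 8.05
tool_pos: [0.4756, -0.0743, 0.2518]
eef_rot: [0.501, 0.499, -0.501, 0.499]
wrist_force: [0.8, 0.2, -0.6]
gripper_width: 0.0297
```

Emit:
send_rows(
  motion=[
    [[0,0,0,0,0,0,0],[0,0,0,0,0,0,0],[0,0,0,0,0,0,0],[0,0,0,0,0,2,0],[0,0,0,0,0,3,0]],
  ],
)

```text
clock: 8.55
tool_pos: [0.4752, -0.0743, 0.3007]
eef_rot: [-0.5, -0.5, 0.501, -0.498]
wrist_force: [0.8, -0.1, -1.3]
gripper_width: 0.0295
```

Emit:
send_rows(
  motion=[
    [[0,0,0,3,0.2,0,0],[0,0,0,4.5,0.3,0,0],[0,0,0,4.5,0.2,0,0],[0,0,0,3.2,0.1,0,0],[0,0,0,0,0,0,0]],
  ],
)

```text
clock: 9.05
tool_pos: [0.6303, -0.0662, 0.3004]
eef_rot: [-0.5, -0.5, 0.501, -0.499]
wrist_force: [-0.4, 0.1, -1.0]
gripper_width: 0.0297
```

Emit:
send_rows(
  motion=[
    [[0,0,0,0,0,0,0],[0,0,0,0,0,0,0]],
  ],
)

```text
clock: 9.25
tool_pos: [0.627, -0.0664, 0.3016]
eef_rot: [-0.501, -0.499, 0.501, -0.499]
wrist_force: [0.4, 0.3, -0.6]
gripper_width: 0.0297
```

Emit:
send_rows(
  motion=[
    [[0,0,0,0,0,-1.5,0],[0,0,0,0,0,-1.0,0],[0,0,0,0,0,-0.5,0],[0,0,0,0,0,-0.3,0],[0,0,0,0,0,0,0]],
  ],
)

```text
clock: 9.75
tool_pos: [0.6275, -0.0664, 0.2684]
eef_rot: [-0.501, -0.499, 0.501, -0.499]
wrist_force: [0.1, -0.1, -1.2]
gripper_width: 0.0293
```

Emit:
send_rows(
  motion=[
    [[0,0,0,0,0,0,0],[0,0,0,0,0,0,0.25],[0,0,0,0,0,0,0.5],[0,0,0,0,0,0,0.7],[0,0,0,0,0,0,0.7]],
  ],
)

```text
clock: 10.25
tool_pos: [0.6276, -0.0663, 0.2689]
eef_rot: [0.501, 0.499, -0.501, 0.499]
wrist_force: [0.3, -0.3, 0.1]
gripper_width: 0.0489
```

Emit:
send_rows(
  motion=[
    [[0,0,0,0,0,1,0.7],[0,0,0,0,0,3,0.7],[0,0,0,0,0,4,0.7],[0,0,0,0,0,4,0.7],[0,0,0,0,0,0,0.7]],
  ],
)

```text
clock: 10.75
tool_pos: [0.6277, -0.0664, 0.396]
eef_rot: [0.502, 0.497, -0.499, 0.502]
wrist_force: [-0.6, 0.7, -0.0]
gripper_width: 0.0652
```

Emit:
send_rows(
  motion=[
    [[0,0,0,0,0,0,0.7]],
  ],
)

```text
clock: 10.85
tool_pos: [0.6275, -0.0664, 0.3902]
eef_rot: [0.501, 0.499, -0.5, 0.5]
wrist_force: [0.1, 0.2, -0.9]
gripper_width: 0.065
```

Emit:
send_rows(
  motion=[
    [[0,0,0,-2,4.2,0,0.7],[0,0,0,-2,4.3,0,0.7],[0,0,0,-2,4.3,0,0.7],[0,0,0,-2,4.3,0,0.7],[0,0,0,-2,4.3,0,0.7]],
  ],
)

```text
clock: 11.35
tool_pos: [0.5264, 0.149, 0.3874]
eef_rot: [-0.5, -0.5, 0.501, -0.499]
wrist_force: [1.0, -0.1, 0.4]
gripper_width: 0.0648
```

Emit:
send_rows(
  motion=[
    [[0,0,0,-2,4.2,0,0.7],[0,0,0,-2.25,4.2,0,0.7],[0,0,0,0,0,0,0.7],[0,0,0,0,0,0,0.7]],
  ],
)

```text
clock: 11.75
tool_pos: [0.4846, 0.2323, 0.3877]
eef_rot: [-0.5, -0.5, 0.501, -0.5]
wrist_force: [-0.2, 0.0, 0.1]
gripper_width: 0.0655
```

```bash
python3 - <<'E'
from h import *
s,c=snap('wrist','w4.png'); print(s['tool_pos'],[np.round(proj(c,p,s)) for p in((.485,.2315,.09),)])
E
```

```text
[0.48463227 0.23231351 0.38767666] [array([328., 229.])]
```

View pics/w4.png

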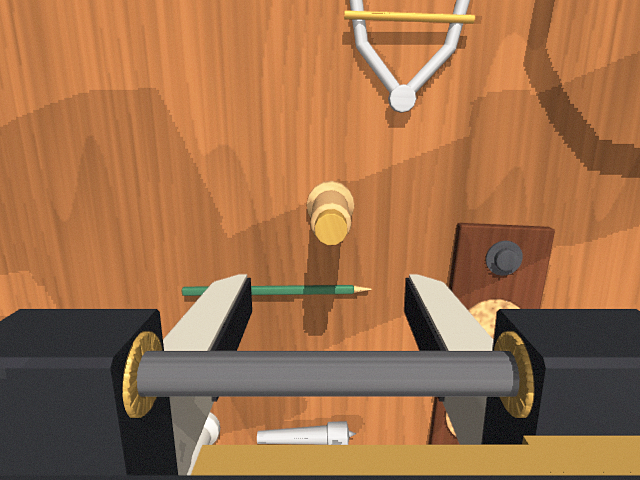

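b's top is at (331,227), against a predicted (328,229). Descending and gripping.

Emit:
send_rows(
  motion=[
    [[0,0,0,0.1,0,-4.5,0.7],[0,0,0,0,0,-4.5,0.7],[0,0,0,0,0,-4.0,0.7],[0,0,0,0,0,-2.9,0.7],[0,0,0,0,0,0,0.7]],
  ],
)

```text
clock: 12.3
tool_pos: [0.4857, 0.2299, 0.2253]
eef_rot: [-0.499, -0.5, 0.503, -0.498]
wrist_force: [-0.8, -0.1, 0.2]
gripper_width: 0.065
```

Emit:
send_rows(
  motion=[
    [[0,0,0,0,0,0,0.7],[0,0,0,0,0,0,0.7]],
  ],
)

```text
clock: 12.5
tool_pos: [0.4869, 0.2313, 0.2318]
eef_rot: [0.502, 0.499, -0.5, 0.499]
wrist_force: [-0.3, 0.3, 1.0]
gripper_width: 0.0652
```

Emit:
send_rows(
  motion=[
    [[0,0,0,0,0,0,0],[0,0,0,0,0,0,0],[0,0,0,0,0,0,0],[0,0,0,0,0,0,0],[0,0,0,0,0,0,0]],
  ],
)

```text
clock: 13.0
tool_pos: [0.4861, 0.2317, 0.2298]
eef_rot: [0.501, 0.499, -0.501, 0.499]
wrist_force: [-0.5, 0.3, -0.3]
gripper_width: 0.0303
```

Emit:
send_rows(
  motion=[
    [[0,0,0,0,0,0,0],[0,0,0,0,0,0,0],[0,0,0,0,0,0,0]],
  ],
)

```text
clock: 13.3
tool_pos: [0.4862, 0.2317, 0.2299]
eef_rot: [0.501, 0.499, -0.501, 0.499]
wrist_force: [-0.6, 0.4, 1.8]
gripper_width: 0.0295
```

Emit:
send_rows(
  motion=[
    [[0,0,0,0,0,2,0],[0,0,0,0,0,3,0],[0,0,0,1.7,-2.4,0,0],[0,0,0,2.5,-3.6,0,0],[0,0,0,2.5,-3.6,0,0]],
  ],
)

```text
clock: 13.8
tool_pos: [0.5536, 0.1347, 0.2799]
eef_rot: [0.5, 0.5, -0.5, 0.5]
wrist_force: [0.8, 0.2, 0.2]
gripper_width: 0.0298
```

Emit:
send_rows(
  motion=[
    [[0,0,0,2.5,-3.6,0,0],[0,0,0,2.5,-3.6,0,0],[0,0,0,2,-2.8,0,0],[0,0,0,1,-1.3,0,0],[0,0,0,0,0,0,0]],
  ],
)

```text
clock: 14.3
tool_pos: [0.6338, 0.0214, 0.2792]
eef_rot: [-0.501, -0.499, 0.501, -0.499]
wrist_force: [0.7, 0.6, -0.2]
gripper_width: 0.0295
```

Emit:
send_rows(
  motion=[
    [[0,0,0,0,0,0,0],[0,0,0,0,0,0,0]],
  ],
)

```text
clock: 14.5
tool_pos: [0.6326, 0.0238, 0.2797]
eef_rot: [-0.5, -0.5, 0.5, -0.5]
wrist_force: [-0.5, 0.2, -0.8]
gripper_width: 0.0298
```

Emit:
send_rows(
  motion=[
    [[0,0,0,0,-0.1,-1.5,0],[0,0,0,0,0,-1.0,0],[0,0,0,0,0,-0.5,0],[0,0,0,0,0,-0.3,0],[0,0,0,0,0,0,0]],
  ],
)

```text
clock: 15.0
tool_pos: [0.6331, 0.0217, 0.2465]
eef_rot: [-0.501, -0.499, 0.501, -0.499]
wrist_force: [-0.6, 0.3, -1.1]
gripper_width: 0.0295
```

Emit:
send_rows(
  motion=[
    [[0,0,0,0,0,0,0],[0,0,0,0,0,0,0.25],[0,0,0,0,0,0,0.5],[0,0,0,0,0,0,0.7],[0,0,0,0,0,0,0.7]],
  ],
)

```text
clock: 15.5
tool_pos: [0.6331, 0.0216, 0.2469]
eef_rot: [0.501, 0.499, -0.501, 0.499]
wrist_force: [0.2, 0.4, 0.1]
gripper_width: 0.0488
```

Emit:
send_rows(
  motion=[
    [[0,0,0,0,0,1,0.7],[0,0,0,0,0,3,0.7],[0,0,0,0,0,4,0.7],[0,0,0,0,0,4,0.7],[0,0,0,0,0,3,0.7]],
  ],
)

```text
clock: 16.0
tool_pos: [0.6328, 0.0216, 0.4005]
eef_rot: [0.501, 0.499, -0.5, 0.5]
wrist_force: [0.7, 0.3, -0.2]
gripper_width: 0.0652
```

Emit:
send_rows(
  motion=[
    [[0,0,0,0,0,0,0.7],[0,0,0,0,0,0,0.7]],
  ],
)

```text
clock: 16.2
tool_pos: [0.633, 0.0216, 0.3977]
eef_rot: [0.501, 0.499, -0.5, 0.5]
wrist_force: [-0.0, -0.4, -1.2]
gripper_width: 0.0651
```

Emit:
send_rows(
  motion=[
    [[0,0,0,-2.5,-3.4,0,0.7],[0,0,0,-2.9,-4.0,0,0.7],[0,0,0,-2.9,-4.0,0,0.7],[0,0,0,-2.9,-4.0,0,0.7],[0,0,0,-2.9,-4.0,0,0.7]],
  ],
)

```text
clock: 16.7
tool_pos: [0.4906, -0.1735, 0.3955]
eef_rot: [-0.5, -0.5, 0.501, -0.499]
wrist_force: [-0.1, -0.5, 0.0]
gripper_width: 0.0653
```

Emit:
send_rows(
  motion=[
    [[0,0,0,-2.9,-3.8,0,0.7],[0,0,0,0,0,-4,0.7],[0,0,0,0,0,-4,0.7],[0,0,0,0,0,0,0.7],[0,0,0,0,0,0,0.7]],
  ],
)

```text
clock: 17.2
tool_pos: [0.4632, -0.2103, 0.3168]
eef_rot: [-0.5, -0.5, 0.501, -0.499]
wrist_force: [0.8, -0.4, 1.3]
gripper_width: 0.0651
```

```bash
python3 - <<'E'
from h import *
s,c=snap('wrist','w5.png'); print(s['tool_pos'],[np.round(proj(c,p,s)) for p in((.4632,-.2107,.065),)])
E
```

```text
[ 0.46315029 -0.21027795  0.31681349] [array([328., 249.])]
```

View pics/w5.png

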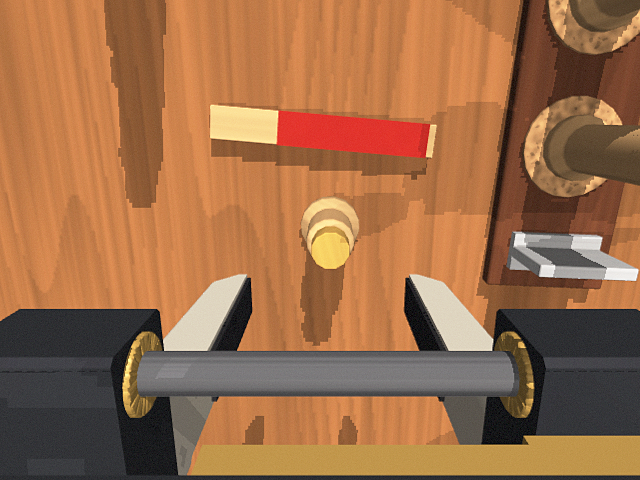

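a's top is at (330,250), as predicted. d's foot looks centred on disc 1.

Emit:
send_rows(
  motion=[
    [[0,0,0,0,0,-4.0,0.7],[0,0,0,0,0,-4.0,0.7],[0,0,0,0,0,-3.2,0.7],[0,0,0,0,0,0,0.7],[0,0,0,0,0,0,0.7]],
  ],
)

```text
clock: 17.75
tool_pos: [0.4639, -0.2105, 0.207]
eef_rot: [0.501, 0.499, -0.5, 0.5]
wrist_force: [1.4, 0.3, 0.8]
gripper_width: 0.0651
```

Emit:
send_rows(
  motion=[
    [[0,0,0,0,0,0,0],[0,0,0,0,0,0,0],[0,0,0,0,0,0,0],[0,0,0,0,0,0,0],[0,0,0,0,0,0,0]],
  ],
)

```text
clock: 18.25
tool_pos: [0.4631, -0.2104, 0.2051]
eef_rot: [0.501, 0.499, -0.501, 0.499]
wrist_force: [0.7, -0.7, 0.6]
gripper_width: 0.0298
```

Emit:
send_rows(
  motion=[
    [[0,0,0,0,0,0,0],[0,0,0,0,0,0,0],[0,0,0,0,0,0,0]],
  ],
)

```text
clock: 18.55
tool_pos: [0.4632, -0.2104, 0.2051]
eef_rot: [0.501, 0.499, -0.501, 0.499]
wrist_force: [-1.7, 0.5, 5.9]
gripper_width: 0.0295
```

Emit:
send_rows(
  motion=[
    [[0,0,0,0,0,3,0],[0,0,0,0,0,4,0],[0,0,0,0,0,4,0],[0,0,0,0,0,4,0],[0,0,0,0,0,4,0]],
  ],
)

```text
clock: 19.05
tool_pos: [0.4628, -0.2102, 0.3961]
eef_rot: [-0.501, -0.499, 0.501, -0.499]
wrist_force: [0.2, 0.1, -0.3]
gripper_width: 0.0293
```

Emit:
send_rows(
  motion=[
    [[0,0,0,2,3.7,0,0],[0,0,0,2.2,4.1,0,0],[0,0,0,2.2,4.1,0,0],[0,0,0,2.2,4.1,0,0],[0,0,0,2.2,4.1,0,0]],
  ],
)

```text
clock: 19.55
tool_pos: [0.5716, -0.0075, 0.3945]
eef_rot: [-0.501, -0.499, 0.501, -0.499]
wrist_force: [0.2, -1.0, -0.8]
gripper_width: 0.0294
```

Emit:
send_rows(
  motion=[
    [[0,0,0,2.2,4.1,0,0],[0,0,0,2.2,4.1,0,0],[0,0,0,1.5,2.6,0,0],[0,0,0,0.9,1.4,0,0],[0,0,0,0,0,0,0]],
  ],
)

```text
clock: 20.05
tool_pos: [0.6397, 0.1138, 0.3939]
eef_rot: [-0.5, -0.5, 0.501, -0.499]
wrist_force: [0.2, -0.5, -0.9]
gripper_width: 0.0295
```

Emit:
send_rows(
  motion=[
    [[0,0,0,0,0,-4,0],[0,0,0,0,0,-4,0],[0,0,0,0,0,-4,0],[0,0,0,0,0,0,0],[0,0,0,0,0,0,0]],
  ],
)

```text
clock: 20.55
tool_pos: [0.6391, 0.1117, 0.2758]
eef_rot: [-0.501, -0.499, 0.501, -0.499]
wrist_force: [0.7, 0.4, 0.2]
gripper_width: 0.0294
```

Emit:
send_rows(
  motion=[
    [[0,0,0,-0.2,0.1,-2.5,0],[0,0,0,0,0,-1.5,0],[0,0,0,0,0,-1.0,0],[0,0,0,0,0,-0.3,0],[0,0,0,0,0,0,0]],
  ],
)

```text
clock: 21.05
tool_pos: [0.6373, 0.1136, 0.2222]
eef_rot: [0.501, 0.499, -0.501, 0.499]
wrist_force: [0.3, -0.4, -1.4]
gripper_width: 0.0294
```

Emit:
send_rows(
  motion=[
    [[0,0,0,0,0,0,0],[0,0,0,0,0,0,0.25],[0,0,0,0,0,0,0.5],[0,0,0,0,0,0,0.7],[0,0,0,0,0,0,0.7]],
  ],
)

```text
clock: 21.55
tool_pos: [0.6371, 0.1136, 0.2219]
eef_rot: [0.501, 0.499, -0.501, 0.499]
wrist_force: [0.7, 0.2, 0.2]
gripper_width: 0.0486
```

Emit:
send_rows(
  motion=[
    [[0,0,0,0,0,1,0.7],[0,0,0,0,0,3,0.7],[0,0,0,0,0,4.5,0.7],[0,0,0,0,0,4.5,0.7],[0,0,0,0,0,4.5,0.7]],
  ],
)

```text
clock: 22.05
tool_pos: [0.6367, 0.1136, 0.3995]
eef_rot: [0.501, 0.499, -0.5, 0.499]
wrist_force: [0.8, 0.1, -0.1]
gripper_width: 0.0653
```

Emit:
send_rows(
  motion=[
    [[0,0,0,-4.5,0,0,0.7],[0,0,0,-4.5,0,0,0.7],[0,0,0,-4.5,0,0,0.7],[0,0,0,-4.5,0,0,0.7],[0,0,0,0,0,0,0.7]],
  ],
)

```text
clock: 22.55
tool_pos: [0.4532, 0.1136, 0.3986]
eef_rot: [0.501, 0.499, -0.5, 0.5]
wrist_force: [-0.2, -0.2, -0.1]
gripper_width: 0.0651
```

Emit:
send_rows(
  motion=[
    [[0,0,0,0,4.5,0,0.7],[0,0,0,0,4.5,0,0.7],[0,0,0,0,4.5,0,0.7],[0,0,0,0,0,0,0.7],[0,0,0,0,0,0,0.7]],
  ],
)

```text
clock: 23.05
tool_pos: [0.4572, 0.2494, 0.3969]
eef_rot: [-0.5, -0.5, 0.5, -0.5]
wrist_force: [-0.1, -0.8, 0.9]
gripper_width: 0.0651
```

```bash
python3 - <<'E'
from h import *
s,c=snap('top','top9.png'); s,c2=snap('scene','scene9.png')
D=[(.624,-.1565,.14),(.628,-.0667,.115),(.633,.0228,.09),(.637,.113,.065)]
for x,y,H in D: print(np.round(proj(c,(x,y,.016+H)),1),np.round(proj(c,(x,y,.016)),1),np.round(proj(c2,(x,y,.008+H)),1))
a=c['img'][140:260,190:490]; b=c2['img'][120:370,190:440]
a=cv2.resize(a,(600,240)); b=cv2.resize(b,(360,360))
o=np.zeros((600,600,3),np.uint8); o[:240]=a; o[240:,:360]=b
cv2.imwrite('pics/f.png',o[:,:,::-1])
E
```

```text
[433.9 167.4] [417.6 192. ] [232.1 154.4]
[370.9 171.2] [365.9 190.8] [250.5 191.9]
[312.7 174.1] [314.8 189.1] [270.2 233.6]
[258.1 177.4] [263.7 187.9] [293.1 280.3]
```

View pics/f.png

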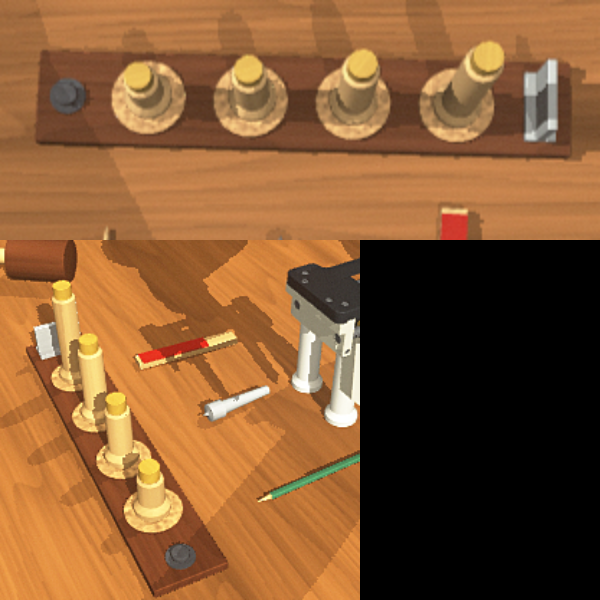

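All four stand upright in order. Their tops fall within about 2 image pixels (3 mm) of the positions predicted from the disc centres, and the gripper is clear. Handing in.

```bash
python3 -c "
from cell import manip
print(manip.sign_off(), manip.read_state()['clock'])"
```

```text
the job is handed in; nothing more can be done
the job is handed in; nothing more can be done
```

All four handles are on the rail, released, and the job is handed in; sign-off gives no verdict. From the steel stop at the -y end, the order is d on disc_1, c on disc_2, b on disc_3 and a on disc_4.

- **Final check:** in the last top and scene pictures all four stood upright, in order and on their discs. In the top view their tops were within about 2 pixels (roughly 3 mm) of where centred handles should appear, against the 12 mm allowed.
- **Clearance and limits:** the gripper had backed off clear of everything, with its fingertips about 0.21 m up. The wrist force readings stayed under about 6 N. The robot clock was just over 23 s of the 96 s allowed.
- **Disagreements:** no check failed or disagreed by more than a few millimetres.

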